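# Pack the sanding kit into its tray

### The job

Pack the sanding kit into the low two-bay wooden tray. In the wide bay build one stack of the thick square-ended wooden block, the cork sanding block and the small wooden cube, all lying flat, widest at the bottom and smallest on top, each centred on the one below and the two long ones running the same way; lay the thin square-ended strip flat on the floor of the narrow bay. The two offcuts with a slanting sawn end are scrap: leave them and the screw jar where they are.

Things in the scene. Friction and masses are not known exactly. Their poses are not given: they have to be found in the camera images.
- thick_block: loose thick square-ended wooden block, pale plain timber, a full rectangular box 70 (its x) x 140 (its y) x 45 high; origin at the centre of its underside; 0.23 kg; grasp across the 70 mm
- cork_block: loose sanding block: cork-coloured upper half, dark red abrasive paper round the lower half, 64 (x) x 110 (y) x 32 high; origin at the centre of its underside; 0.09 kg; grasp across the 64 mm
- small_cube: loose small nearly cubic wooden offcut, 40 (x) x 45 (y) x 38 high; origin at the centre of its underside; 0.05 kg; grasp across the 40 mm
- thin_strip: loose thin strip of brown wood with both ends cut square, 22 (x) x 160 (y) x 14 high; origin at the centre of its underside; 0.04 kg; grasp across the 22 mm
- slant_block: scrap, to be left: loose flat wooden offcut with one end sawn off at a slant, 60 (x) x 130 (y) x 20 high; origin at the centre of its underside
- slant_wedge: scrap, to be left: loose small wooden offcut with one end sawn off at a slant, 30 (x) x 83 (y) x 18 high; origin at the centre of its underside
- screw_jar: bystander, to be left: loose closed glass jar of screws with a light grey lid, 62 across, 91 high; origin at the centre of its underside
- wide_bay (a point): centre of the floor of the kit tray's WIDE bay, 96 (x) x 174 (y) inside. The tray is a flat wooden board 180 (x) x 186 (y), fixed to the bench at any yaw, with a low wooden lip all round and a dividing lip along y; lips 6 wide, 6 above the bay floors. Floors are 8 above the bench. Axes are the tray's: x points from the narrow to the wide bay, y along the bays, z up
- narrow_bay (a point): centre of the floor of the same tray's NARROW bay, 66 (x) x 174 (y) inside, 87 mm from point wide_bay towards the tray's -x; same axes, floor height and lips

How it is judged:
By the outcome, as a careful person would: the job done as asked, in the order asked, and still so for the second after the job is handed in, with the robot touching nothing.
It also fails if it takes over 128 s, if anything falls off the work surface, if the arm or the gripper's body presses on something with over 40 N, if the wrist force passes 120 N, or if a joint passes its speed limit or range.

### The arm

A 6-joint arm with a two-finger parallel gripper is mounted at the origin on the work surface; the furniture and walls round the work are solid. World frame = base frame: x ahead of the robot, y to its left, z up, the work surface at z = 0. Lengths are in m, angles in rad, forces in N, time in s.
With the tool pointing down it reaches from about 0.3 to 0.875 m from the base axis. Payload 6.4 kg.
Tool frame: the origin (TCP) lies at the very end of the fingers, on their centre line; the grasp point (between the pads) lies 19 mm behind it; z points along the fingers, y is the line along which they close (so a half turn about z gives the same grasp; the last joint's range is limited). The gripper opens to 85 mm and grips with 20 to 120 N. Pads are 22 mm wide; open, the fingers measure 114 mm over their backs; the gripper's body (76 mm by 85 mm) begins 54 mm behind the grasp point. The pads swing forward as they close: fully open they stand 13 mm farther back than shut.
Start: joints at [1.108, 0.181, 1.607, -0, 1.354, -0.206], TCP at [0.146, 0.556, 0.231] pointing down, gripper open.
Joint ranges: [-2.99, 2.99], [-0.89, 2.07], [0.3, 2.58], [-1.14, 4.28], [0, 2.63], [-3.12, 3.12]. Speed limits (rad/s): [2.57, 2.57, 3.01, 3.14, 3.14, 3.14].

### API

Orientations are given as a unit quaternion [w, x, y, z].
In Python, from rig import get_state, grab_frame, job gives the robot as it stands.
- The arm moves only by the tool drive_tool, never from a script. Its argument "deltas" is a list of rows, each an object of numbers: "dx", "dy", "dz": the shift along the world's x, y, z each as a share of 3 cm, from -1 to 1; "yaw": the turn about the world's z as a share of 5 degrees, from -1 to 1. In form: [{"dx": .., "dy": .., "dz": .., "yaw": ..}, ...]. A call has 1 to 10 rows; each row shifts and turns the commanded pose from where the row before left it; what a row does not reach is not made up. A row lasts 1/12 s, in which the tool goes at most 41.7 mm and 7.16 degrees, less where a joint would pass 70% of its speed; a pose out of reach is approached as far as the arm can. A call with a number of a shift or a turn outside -1 to 1 is refused whole. A call with a gripper value outside its range is refused whole. "hand" is the opening, from 0 (shut) to 1 (fully open), set as the call begins (left out, the last holds). The fingers move at their own pace and stop on an object; the grip force is fixed at half the most. Time passes only in rows, so rows that do not move let the fingers close. It gives the time, the measured TCP pose, the force, the opening and the grip force at its end, in the units of the state.
- get_state(): the state, without advancing time (a new reading comes with each control period).
- grab_frame(name): name is "scene" or "top" or "wrist"; returns a dict with "image" (420x560x3 uint8, blue, green, red), "z_map" (420x560 float32, m along the optical axis (not along the pixel's ray), 0 where there is no reading), "mtx" (3x3 intrinsics, pixels), "dist_coeffs" ([k1, k2, p1, p2, k3] as OpenCV has them; the pictures are not rectified), "R" (3x3) and "t" (3): a world point X has camera coordinates R X + t; the wrist camera has in their place "hand_eye" (4x4, takes a point from camera to tool coordinates, whose origin is the TCP and whose axes are the flange's). Camera axes: x right, y down, z forward; pixel columns grow to the right and rows downward; lengths in m; the calibration is good to about 2 mm. A picture is of the moment at which its call begins: read the wrist's pose just before it.
- job.job_done(): hands the job in; it is judged then, once.
The state is a dict: "time": time; "joint_positions": joint angles; "joint_velocities": joint speeds; "tau": joint torques, N m; "eef_pos": TCP position; "eef_rot": TCP orientation; "force": force on the tool from outside, world axes, zero at the start; "moment": the same for the moment, N m; "finger_gap": opening from 0.0 (shut) to 1.0 (fully open); "finger_force": force on a finger pad.
Only numpy, scipy, OpenCV 4.12 (cv2) and the standard library are available. Lean on these libraries where they do the work, as an engineer would, in place of code of your own. Each camera call takes 0.05 s, during which the arm holds its last target. There are 200 camera calls.

## Working session

There is one attempt and no reset: what is moved stays moved. The work goes in short steps, Python scripts to look and compute and a tool call to move; the robot and the scene stay as the last step left them, time stands still between calls to the robot, and variables do not carry over. Pictures are saved under pics/ and viewed, at most 14 in all, crops included, and the job is handed in when it is done.

Besides the shell and the picture viewer there is one more tool, called after ">>>" in YAML: its name, and indented under it one key for each argument. drive_tool: Moves the arm, as the interface text tells. Its arguments: {"type":"object","properties":{"deltas":{"type":"array"},"hand":{"type":"number"}},"required":["deltas"]}

```bash
ls; mkdir -p pics; cat > h.py <<'E'
import numpy as np, cv2, pickle
from rig import get_state, grab_frame, job
E
python3 - <<'E'
from h import *
s=get_state(); print({k:np.round(v,3) for k,v in s.items()})
for n in ("scene","top"):
    f=grab_frame(n); pickle.dump(f,open(f"{n}0.pkl","wb")); cv2.imwrite(f"pics/{n}0.png",f["image"])
    print(n,f["mtx"],f["dist_coeffs"],f["R"],f["t"],(f["z_map"]>0).mean())
E
```

```text
pics
{'time': np.float64(0.0), 'joint_positions': array([ 1.108,  0.182,  1.608,  0.   ,  1.354, -0.206]), 'joint_velocities': array([ 0.   ,  0.001, -0.001,  0.   , -0.   , -0.   ]), 'tau': array([-1.0000e-03, -4.4488e+01, -3.5133e+01, -0.0000e+00,  9.0000e-03,
        0.0000e+00]), 'eef_pos': array([0.146, 0.556, 0.23 ]), 'eef_rot': array([-0.   ,  0.128,  0.992, -0.001]), 'force': array([0.331, 0.669, 0.026]), 'moment': array([-0.014,  0.002,  0.072]), 'finger_force': np.float64(0.0), 'finger_gap': np.float64(1.001)}
scene [[444.72134943   0.         284.10204665]
 [  0.         444.72134943 207.5057668 ]
 [  0.           0.           1.        ]] [-0.10669454  0.          0.          0.          0.        ] [[ 0.73288201 -0.68015392 -0.01657091]
 [-0.45358665 -0.4703069  -0.75701425]
 [ 0.5070928   0.56231847 -0.6531882 ]] [-0.38604152  0.26414858  0.77382316] 0.9955824829931973
top [[530.12057118   0.         286.80160291]
 [  0.         530.12057118 202.76564903]
 [  0.           0.           1.        ]] [-0.10723668  0.          0.          0.          0.        ] [[ 0.00799923 -0.99996229 -0.00338211]
 [-0.98794366 -0.00738007 -0.15463785]
 [ 0.15460706  0.00457831 -0.98796543]] [-0.02640541  0.56286871  1.0580933 ] 0.9961181972789116
```

View pics/scene0.png

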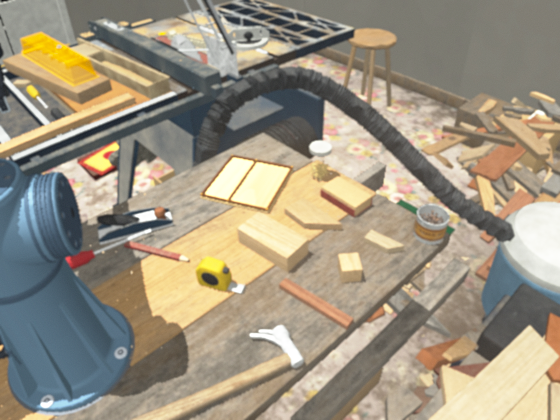

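View pics/top0.png

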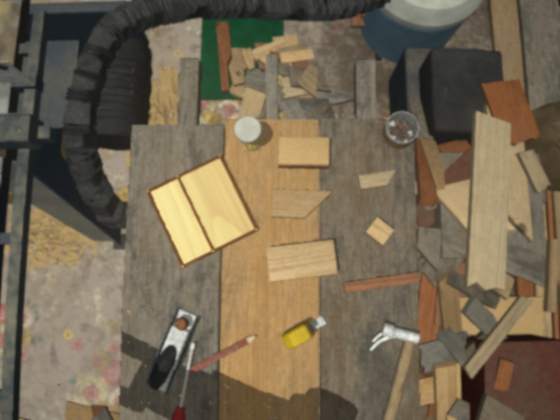

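The top view shows the tray at (203,211), cork at (303,152), slant block at (300,204), thick block at (302,260), wedge at (377,180), cube at (380,231), strip at (383,283) and jar at (248,130). The scene view agrees with this.

```bash
cat >> h.py <<'E'
def cloud(f):
    h,w=f["z_map"].shape
    uv=np.stack(np.meshgrid(np.arange(w),np.arange(h)),-1).reshape(-1,1,2).astype(np.float32)
    n=cv2.undistortPoints(uv,f["mtx"],f["dist_coeffs"]).reshape(-1,2)
    c=np.c_[n,np.ones(len(n))]*f["z_map"].reshape(-1,1)
    return ((c-f["t"])@f["R"]).reshape(h,w,3)
def ray(f,uv,z):
    n=cv2.undistortPoints(np.float32(uv).reshape(-1,1,2),f["mtx"],f["dist_coeffs"]).reshape(-1,2)
    d=np.c_[n,np.ones(len(n))]@f["R"]; o=-f["R"].T@f["t"]
    return o+d*((z-o[2])/d[:,2:])
def proj(f,X):
    return cv2.projectPoints(np.float64(X).reshape(-1,1,3),cv2.Rodrigues(f["R"])[0],f["t"],f["mtx"],f["dist_coeffs"])[0].reshape(-1,2)
def rect(p):
    """p: Nx2 m -> centre, short, long (mm), yaw of long axis in deg relative to world y (-90..90)"""
    r=cv2.minAreaRect((p*1000).astype(np.float32)); b=cv2.boxPoints(r)
    e=[b[1]-b[0],b[2]-b[1]]; L=max(e,key=np.linalg.norm)
    a=np.degrees(np.arctan2(-L[0],L[1])); a=(a+90)%180-90
    return np.round(r[0],1),np.round(sorted(r[1]),1),round(float(a),1)
E
python3 - <<'E'
from h import *
T=pickle.load(open("top0.pkl","rb"));S=pickle.load(open("scene0.pkl","rb"))
P=cloud(T);Q=cloud(S)
seeds=dict(cork=(303,152),slant=(298,204),thick=(302,260),wedge=(377,180),cube=(380,231),strip=(383,283),jar=(248,130),wide=(222,203),narrow=(183,222))
b=P[330:350,250:300,2];print("bench",np.median(b),b.std())
for n,(u,v) in seeds.items():
    z=np.median(P[v-2:v+3,u-2:u+3,2])
    m=(abs(P[...,2]-z)<0.004).astype(np.uint8)
    lab=cv2.connectedComponents(m,connectivity=4)[1]; k=lab==lab[v,u]
    c=P[k].mean(0); 
    qu=proj(S,c)[0].astype(int); zs=np.median(Q[qu[1]-1:qu[1]+2,qu[0]-1:qu[0]+2,2])
    print(n,k.sum(),"z top/scene %.4f %.4f"%(z,zs),rect(P[k][:,:2]),"mean",np.round(c[:2]*1000,1))
E
```

```text
bench 0.00018329650019551354 0.05640854864774593
cork 1323 z top/scene 0.0316 0.0306 (array([679.5, -55.7]), array([ 62.8, 107.6]), -0.1) mean [679.4 -55.6]
slant 1230 z top/scene 0.0186 0.0191 (array([566.7, -53. ]), array([ 60.8, 129. ]), -1.9) mean [569.8 -40. ]
thick 2223 z top/scene 0.0436 0.0450 (array([444.7, -51.8]), array([ 70.3, 140.3]), 7.2) mean [444.5 -51.5]
wedge 420 z top/scene 0.0173 0.0180 (array([ 620.7, -217.1]), array([30.4, 81.8]), 9.1) mean [ 621.1 -212.6]
cube 380 z top/scene 0.0376 0.0372 (array([ 507.7, -215.8]), array([40.2, 45.6]), -37.8) mean [ 507.5 -215.8]
strip 765 z top/scene 0.0129 0.0137 (array([ 400.5, -222.3]), array([ 22.3, 160. ]), 8.0) mean [ 400.4 -222.1]
jar 526 z top/scene 0.0893 0.0905 (array([708.8,  60.4]), array([53.4, 54.6]), 46.8) mean [708.   60.4]
wide 224924 z top/scene 0.0064 -0.0006 (array([709.8,  -4.5]), array([1631.7, 2098.7]), -0.1) mean [615.9 -15.3]
narrow 5728 z top/scene 0.0068 0.0074 (array([547.6, 161.5]), array([179. , 187.9]), -63.9) mean [551. 162.]
```

>>> drive_tool:
  deltas:
    - {"dx":0.475,"dy":-0.965,"dz":-0.1,"yaw":-0.65}
    - {"dx":0.475,"dy":-0.965,"dz":-0.1,"yaw":-0.65}
    - {"dx":0.475,"dy":-0.965,"dz":-0.1,"yaw":-0.65}
    - {"dx":0.475,"dy":-0.965,"dz":-0.1,"yaw":-0.65}
    - {"dx":0.475,"dy":-0.965,"dz":-0.1,"yaw":-0.65}
    - {"dx":0.475,"dy":-0.965,"dz":-0.1,"yaw":-0.65}
    - {"dx":0.475,"dy":-0.965,"dz":-0.1,"yaw":-0.65}
    - {"dx":0.475,"dy":-0.965,"dz":-0.1,"yaw":-0.65}
    - {"dx":0.475,"dy":-0.965,"dz":-0.1,"yaw":-0.65}
    - {"dx":0.475,"dy":-0.965,"dz":-0.1,"yaw":-0.65}
  hand: 1

```text
time: 0.93
eef_pos: [0.2886, 0.2652, 0.2009]
eef_rot: [-0.0, 0.402, 0.916, -0.0]
force: [0.7, 0.2, -0.0]
finger_gap: 1.001
finger_force: 0.0
```

>>> drive_tool:
  deltas:
    - {"dx":0.475,"dy":-0.965,"dz":-0.1,"yaw":-0.65}
    - {"dx":0.475,"dy":-0.965,"dz":-0.1,"yaw":-0.65}
    - {"dx":0.475,"dy":-0.965,"dz":-0.1,"yaw":-0.65}
    - {"dx":0.475,"dy":-0.965,"dz":-0.1,"yaw":-0.65}
    - {"dx":0.475,"dy":-0.965,"dz":-0.1,"yaw":-0.65}
    - {"dx":0.475,"dy":-0.965,"dz":-0.1,"yaw":-0.65}
    - {"dx":0.475,"dy":-0.965,"dz":-0.1,"yaw":-0.65}
    - {"dx":0.475,"dy":-0.965,"dz":-0.1,"yaw":-0.65}
    - {"dx":0.475,"dy":-0.965,"dz":-0.1,"yaw":-0.65}
    - {"dx":0,"dy":0,"dz":0,"yaw":0}

```text
time: 1.77
eef_pos: [0.4186, 0.0018, 0.1741]
eef_rot: [0.001, 0.622, 0.783, -0.0]
force: [-0.5, 0.7, -0.1]
finger_gap: 0.999
finger_force: 0.0
```

```bash
cat >> h.py <<'E'
from scipy.spatial.transform import Rotation as Ro
def wrist(name=None):
    s=get_state(); f=grab_frame("wrist")
    w,x,y,z=s["eef_rot"]; A=Ro.from_quat([x,y,z,w]).as_matrix(); H=f["hand_eye"]
    Rc=A@H[:3,:3]; o=A@H[:3,3]+s["eef_pos"]; f["R"]=Rc.T; f["t"]=-Rc.T@o
    if name: cv2.imwrite(f"pics/{name}.png",f["image"]); pickle.dump(f,open(name+".pkl","wb"))
    return s,f
def yawT(s=None):
    q=(s or get_state())["eef_rot"]; y=Ro.from_quat([q[1],q[2],q[3],q[0]]).as_matrix()[:,1]
    return np.degrees(np.arctan2(-y[0],y[1]))
def face(f,seedxyz,z=None,tol=.004):
    """top face holding the world point: median height and rect of connected points within tol of it"""
    P=cloud(f); u,v=np.round(proj(f,seedxyz)[0]).astype(int)
    z=np.median(P[max(v-3,0):v+4,max(u-3,0):u+4,2]) if z is None else z
    m=(abs(P[...,2]-z)<tol).astype(np.uint8); lab=cv2.connectedComponents(m,connectivity=4)[1]; k=lab==lab[v,u]
    return round(float(np.median(P[k][:,2])),4),int(k.sum()),rect(P[k][:,:2]),k
E
python3 - <<'E'
from h import *
T=pickle.load(open("top0.pkl","rb"))
s,f=wrist("w1"); print(yawT(s),s["eef_pos"], f["hand_eye"].round(3))
print(face(f,[.4447,-.0518,.045])[:3])
P=cloud(T)
m=((P[...,2]>.004)&(P[...,2]<.02)).astype(np.uint8); lab=cv2.connectedComponents(m,connectivity=4)[1]
k=lab==lab[222,183]; print("tray",k.sum(),rect(P[k][:,:2]))
# floors by colour brightness: two bright bays
hsv=cv2.cvtColor(T["image"],cv2.COLOR_BGR2HSV); print(hsv[222,183],hsv[203,222],hsv[214,196:206].tolist())
v=((hsv[...,2]>190)&(P[...,2]<.02)).astype(np.uint8)*k.astype(np.uint8)
n,lab,st,ce=cv2.connectedComponentsWithStats(v,connectivity=4)
for i in range(1,n):
    if st[i,4]>300:
        vv,uu=np.nonzero(lab==i); X=ray(T,np.c_[uu,vv],.008); print(st[i,4],rect(X[:,:2]))
I=cv2.resize(T["image"][140:280,130:270],None,fx=4,fy=4,interpolation=2); cv2.imwrite("pics/both.png",np.hstack([I[:420],cv2.resize(f["image"],(240,180))[0:1].repeat(420,0)*0]) if 0 else I)
E
```

```text
-76.8704750652279 [0.41862097 0.00180098 0.17410492] [[-0.    -0.96  -0.28   0.071]
 [ 1.    -0.001  0.001 -0.   ]
 [-0.001 -0.28   0.96  -0.142]
 [ 0.     0.     0.     1.   ]]
(0.0446, 11995, (array([443.8, -52.9]), array([ 70.4, 140.4]), 7.2))
tray 6747 (array([552.1, 164. ]), array([182.9, 190.9]), -62.6)
[ 23  98 244] [ 22 106 232] [[16, 132, 139], [19, 119, 170], [19, 113, 212], [22, 107, 232], [23, 103, 239], [23, 102, 240], [23, 101, 240], [23, 102, 240], [23, 102, 239], [23, 103, 238]]
3217 (array([567.9, 129.6]), array([ 95.5, 173.6]), -62.9)
2257 (array([528.3, 207.2]), array([ 66.1, 174.2]), -62.8)
```

View pics/w1.png

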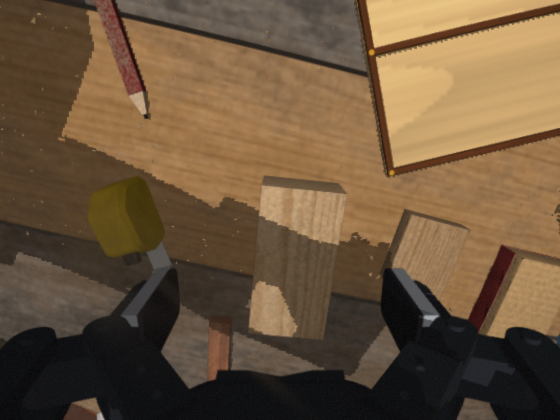

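The wrist view shows the thick block at (300,260), with the tray at upper right and the scrap and cork at the right. Both views agree on the thick block, and the tray bays match their nominal sizes.

>>> drive_tool:
  deltas:
    - {"dx":0.285,"dy":-0.605,"dz":-0.6,"yaw":-0.39}
    - {"dx":0.285,"dy":-0.605,"dz":-0.6,"yaw":-0.39}
    - {"dx":0.285,"dy":-0.605,"dz":-0.6,"yaw":-0.39}
    - {"dz":-0.6}
    - {"dz":-0.8}
    - {"dz":-0.8}
    - {"dz":-0.8}
    - {"dz":-0.6}
    - {"dz":0}
    - {"dz":0}
  hand: 1

```text
invalid input at $.deltas[3]: expected keys dx, dy, dz, yaw
```

>>> drive_tool:
  deltas:
    - {"dx":0.285,"dy":-0.605,"dz":-0.6,"yaw":-0.39}
    - {"dx":0.285,"dy":-0.605,"dz":-0.6,"yaw":-0.39}
    - {"dx":0.285,"dy":-0.605,"dz":-0.6,"yaw":-0.39}
    - {"dx":0,"dy":0,"dz":-0.6,"yaw":0}
    - {"dx":0,"dy":0,"dz":-0.8,"yaw":0}
    - {"dx":0,"dy":0,"dz":-0.8,"yaw":0}
    - {"dx":0,"dy":0,"dz":-0.8,"yaw":0}
    - {"dx":0,"dy":0,"dz":-0.6,"yaw":0}
    - {"dx":0,"dy":0,"dz":0,"yaw":0}
    - {"dx":0,"dy":0,"dz":0,"yaw":0}
  hand: 1

```text
time: 2.65
eef_pos: [0.4412, -0.047, 0.0117]
eef_rot: [-0.002, 0.658, 0.753, -0.0]
force: [0.9, 0.2, 0.8]
finger_gap: 0.997
finger_force: 0.0
```

>>> drive_tool:
  deltas:
    - {"dx":0.1,"dy":-0.18,"dz":0,"yaw":-0.1}
    - {"dx":0,"dy":0,"dz":0,"yaw":0}
    - {"dx":0,"dy":0,"dz":0,"yaw":0}
  hand: 1

```text
time: 2.9
eef_pos: [0.447, -0.0544, 0.0138]
eef_rot: [0.002, 0.661, 0.75, 0.001]
force: [-0.0, -0.2, 0.2]
finger_gap: 0.999
finger_force: 0.0
```

>>> drive_tool:
  deltas:
    - {"dx":0,"dy":0,"dz":0,"yaw":0}
    - {"dx":0,"dy":0,"dz":0,"yaw":0}
    - {"dx":0,"dy":0,"dz":0,"yaw":0}
    - {"dx":0,"dy":0,"dz":0,"yaw":0}
    - {"dx":0,"dy":0,"dz":0,"yaw":0}
    - {"dx":0,"dy":0,"dz":0,"yaw":0}
    - {"dx":0,"dy":0,"dz":0,"yaw":0}
    - {"dx":0,"dy":0,"dz":0,"yaw":0}
  hand: 0

```text
time: 3.57
eef_pos: [0.446, -0.054, 0.0134]
eef_rot: [0.001, 0.661, 0.75, 0.0]
force: [-2.7, 0.5, 9.2]
finger_gap: 0.808
finger_force: 67.7
```

>>> drive_tool:
  deltas:
    - {"dx":0,"dy":0,"dz":0.4,"yaw":0}
    - {"dx":0,"dy":0,"dz":0.8,"yaw":0}
    - {"dx":0,"dy":0,"dz":0.8,"yaw":0}
    - {"dx":0,"dy":0,"dz":0.5,"yaw":0}
    - {"dx":0.287,"dy":0.436,"dz":0,"yaw":-1}
    - {"dx":0.287,"dy":0.436,"dz":0,"yaw":-1}
    - {"dx":0.287,"dy":0.436,"dz":0,"yaw":-1}
    - {"dx":0.287,"dy":0.436,"dz":0,"yaw":-1}
    - {"dx":0.287,"dy":0.436,"dz":0,"yaw":-1}
    - {"dx":0.287,"dy":0.436,"dz":0,"yaw":-1}

```text
time: 4.4
eef_pos: [0.497, 0.0255, 0.0872]
eef_rot: [-0.0, 0.834, 0.551, -0.0]
force: [1.3, -0.7, -1.4]
finger_gap: 0.807
finger_force: 69.8
```

>>> drive_tool:
  deltas:
    - {"dx":0.287,"dy":0.436,"dz":0,"yaw":-1}
    - {"dx":0.287,"dy":0.436,"dz":0,"yaw":-1}
    - {"dx":0.287,"dy":0.436,"dz":0,"yaw":-1}
    - {"dx":0.287,"dy":0.436,"dz":0,"yaw":-1}
    - {"dx":0.287,"dy":0.436,"dz":0,"yaw":-1}
    - {"dx":0.287,"dy":0.436,"dz":0,"yaw":-1}
    - {"dx":0.287,"dy":0.436,"dz":0,"yaw":-1}
    - {"dx":0.287,"dy":0.436,"dz":0,"yaw":-1}
    - {"dx":0,"dy":0,"dz":0,"yaw":0}
    - {"dx":0,"dy":0,"dz":0,"yaw":0}

```text
time: 5.23
eef_pos: [0.5656, 0.1298, 0.087]
eef_rot: [-0.0, 0.972, 0.236, -0.0]
force: [-0.0, -0.2, -3.3]
finger_gap: 0.805
finger_force: 69.7
```

>>> drive_tool:
  deltas:
    - {"dx":0.03,"dy":-0.03,"dz":-0.6,"yaw":-0.04}
    - {"dx":0,"dy":0,"dz":-0.8,"yaw":0}
    - {"dx":0,"dy":0,"dz":-0.5,"yaw":0}
    - {"dx":0,"dy":0,"dz":-0.1,"yaw":0}
    - {"dx":0,"dy":0,"dz":0,"yaw":0}
    - {"dx":0,"dy":0,"dz":0,"yaw":0}

```text
time: 5.73
eef_pos: [0.567, 0.1281, 0.0279]
eef_rot: [0.0, 0.972, 0.233, 0.0]
force: [0.3, 0.4, -2.6]
finger_gap: 0.805
finger_force: 69.7
```

>>> drive_tool:
  deltas:
    - {"dx":0,"dy":0,"dz":-0.08,"yaw":0}
    - {"dx":0,"dy":0,"dz":0,"yaw":0}
    - {"dx":0,"dy":0,"dz":0,"yaw":0}

```text
time: 5.98
eef_pos: [0.5674, 0.1284, 0.0258]
eef_rot: [0.0, 0.972, 0.233, 0.001]
force: [-0.2, -0.2, -2.4]
finger_gap: 0.806
finger_force: 69.7
```

>>> drive_tool:
  deltas:
    - {"dx":0,"dy":0,"dz":-0.07,"yaw":0}
    - {"dx":0,"dy":0,"dz":-0.03,"yaw":0}
    - {"dx":0,"dy":0,"dz":0,"yaw":0}
    - {"dx":0,"dy":0,"dz":0,"yaw":0}

```text
time: 6.32
eef_pos: [0.5668, 0.1285, 0.0218]
eef_rot: [-0.0, 0.972, 0.233, -0.0]
force: [-0.3, 0.8, -1.6]
finger_gap: 0.808
finger_force: 69.7
```

>>> drive_tool:
  deltas:
    - {"dx":0,"dy":0,"dz":-0.04,"yaw":0}
    - {"dx":0,"dy":0,"dz":0,"yaw":0}
    - {"dx":0,"dy":0,"dz":0,"yaw":0}

```text
time: 6.57
eef_pos: [0.567, 0.1285, 0.0215]
eef_rot: [0.0, 0.972, 0.233, 0.0]
force: [-3.3, -0.8, 5.1]
finger_gap: 0.807
finger_force: 70.6
```

Contact. Release and rise, then move toward a viewing spot above the cork.

>>> drive_tool:
  deltas:
    - {"dx":0,"dy":0,"dz":0,"yaw":0}
    - {"dx":0,"dy":0,"dz":0,"yaw":0}
    - {"dx":0,"dy":0,"dz":0,"yaw":0}
    - {"dx":0,"dy":0,"dz":0,"yaw":0}
  hand: 1

```text
time: 6.9
eef_pos: [0.567, 0.1285, 0.0207]
eef_rot: [0.0, 0.972, 0.233, 0.0]
force: [-0.0, 0.4, -0.4]
finger_gap: 1.0
finger_force: 0.0
```

>>> drive_tool:
  deltas:
    - {"dx":0,"dy":0,"dz":0.4,"yaw":0}
    - {"dx":0,"dy":0,"dz":0.8,"yaw":0}
    - {"dx":0,"dy":0,"dz":1,"yaw":0}
    - {"dx":0,"dy":0,"dz":1,"yaw":0}
    - {"dx":0,"dy":0,"dz":1,"yaw":0.5}
    - {"dx":0,"dy":0,"dz":1,"yaw":1}
    - {"dx":-0.5,"dy":-0.5,"dz":0,"yaw":1}
    - {"dx":-0.5,"dy":-0.5,"dz":0,"yaw":1}
    - {"dx":0,"dy":0,"dz":0,"yaw":0}
    - {"dx":0,"dy":0,"dz":0,"yaw":0}

```text
time: 7.73
eef_pos: [0.5367, 0.0982, 0.1777]
eef_rot: [0.0, 0.926, 0.377, 0.001]
force: [-0.2, -0.1, -0.3]
finger_gap: 0.999
finger_force: 0.0
```

```bash
python3 - <<'E'
from h import *
s,f=wrist("w2"); print(yawT(s))
t=grab_frame("top"); cv2.imwrite("pics/top2.png",t["image"])
for n,g in (("w",f),("t",t)):
    for c in ([.568,.1296,.053],[.6795,-.056,.032]):
        try: print(n,face(g,c)[:3])
        except Exception as e: print(n,c,e)
E
```

```text
-135.65011055281087
w (0.0525, 16506, (array([568.2, 129.1]), array([ 69.9, 140.4]), -63.2))
w (0.0315, 7710, (array([678.6, -56.6]), array([ 62.1, 111.2]), -0.8))
t (0.5584, 326, (array([482.6,  49.9]), array([16.8, 39.7]), 88.0))
t (0.0308, 1364, (array([679.5, -55.5]), array([ 63.4, 107.9]), -0.7))
```

View pics/w2.png

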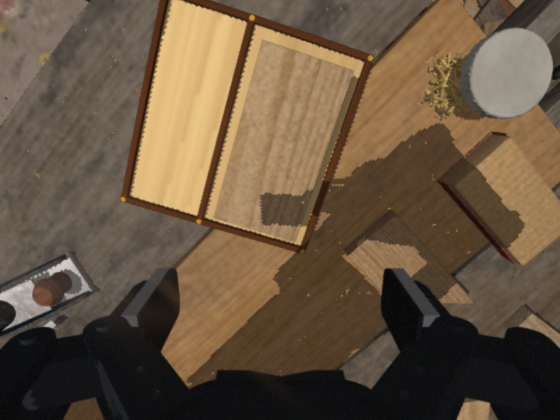

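The wrist view shows the thick block inside the wide bay (centre about (285,140)), level, and the cork at (505,195). Next is the cork.

>>> drive_tool:
  deltas:
    - {"dx":0.475,"dy":-0.513,"dz":-0.2,"yaw":0.905}
    - {"dx":0.475,"dy":-0.513,"dz":-0.2,"yaw":0.905}
    - {"dx":0.475,"dy":-0.513,"dz":-0.2,"yaw":0.905}
    - {"dx":0.475,"dy":-0.513,"dz":-0.2,"yaw":0.905}
    - {"dx":0.475,"dy":-0.513,"dz":-0.2,"yaw":0.905}
    - {"dx":0.475,"dy":-0.513,"dz":-0.2,"yaw":0.905}
    - {"dx":0.475,"dy":-0.513,"dz":-0.2,"yaw":0.905}
    - {"dx":0.475,"dy":-0.513,"dz":-0.2,"yaw":0.905}
    - {"dx":0.475,"dy":-0.513,"dz":-0.2,"yaw":0.905}
    - {"dx":0.475,"dy":-0.513,"dz":-0.2,"yaw":0.905}

```text
time: 8.67
eef_pos: [0.6805, -0.0556, 0.1157]
eef_rot: [-0.0, 0.708, 0.707, -0.0]
force: [-0.6, 0.0, 0.4]
finger_gap: 1.0
finger_force: 0.0
```

>>> drive_tool:
  deltas:
    - {"dx":0,"dy":0,"dz":-0.5,"yaw":0}
    - {"dx":0,"dy":0,"dz":-0.5,"yaw":0}
    - {"dx":0,"dy":0,"dz":0,"yaw":0}
    - {"dx":0,"dy":0,"dz":0,"yaw":0}

```text
time: 9.0
eef_pos: [0.6774, -0.0539, 0.0842]
eef_rot: [-0.002, 0.709, 0.705, -0.001]
force: [-0.0, -0.1, -0.6]
finger_gap: 0.998
finger_force: 0.0
```

>>> drive_tool:
  deltas:
    - {"dx":0.04,"dy":-0.04,"dz":-0.7,"yaw":0}
    - {"dx":0,"dy":0,"dz":-0.8,"yaw":0}
    - {"dx":0,"dy":0,"dz":-0.7,"yaw":0}
    - {"dx":0,"dy":0,"dz":-0.4,"yaw":0}
    - {"dx":0,"dy":0,"dz":0,"yaw":0}
    - {"dx":0,"dy":0,"dz":0,"yaw":0}
    - {"dx":0,"dy":0,"dz":0,"yaw":0}

```text
time: 9.58
eef_pos: [0.6817, -0.0566, 0.0105]
eef_rot: [0.001, 0.709, 0.706, 0.001]
force: [-0.8, -0.2, -0.3]
finger_gap: 1.002
finger_force: 0.0
```

>>> drive_tool:
  deltas:
    - {"dx":-0.06,"dy":0.02,"dz":-0.14,"yaw":0}
    - {"dx":0,"dy":0,"dz":-0.13,"yaw":0}
    - {"dx":0,"dy":0,"dz":0,"yaw":0}
    - {"dx":0,"dy":0,"dz":0,"yaw":0}

```text
time: 9.92
eef_pos: [0.6787, -0.056, 0.0006]
eef_rot: [-0.0, 0.709, 0.705, -0.0]
force: [0.3, 0.0, -0.5]
finger_gap: 1.005
finger_force: 0.0
```

>>> drive_tool:
  deltas:
    - {"dx":0,"dy":0,"dz":0,"yaw":0}
    - {"dx":0,"dy":0,"dz":0,"yaw":0}
    - {"dx":0,"dy":0,"dz":0,"yaw":0}
    - {"dx":0,"dy":0,"dz":0,"yaw":0}
    - {"dx":0,"dy":0,"dz":0,"yaw":0}
    - {"dx":0,"dy":0,"dz":0,"yaw":0}
    - {"dx":0,"dy":0,"dz":0,"yaw":0}
    - {"dx":0,"dy":0,"dz":0,"yaw":0}
  hand: 0

```text
time: 10.58
eef_pos: [0.6793, -0.0562, 0.0012]
eef_rot: [0.0, 0.709, 0.705, 0.0]
force: [0.4, 0.3, 6.0]
finger_gap: 0.737
finger_force: 67.6
```

>>> drive_tool:
  deltas:
    - {"dx":0,"dy":0,"dz":0.5,"yaw":0}
    - {"dx":0,"dy":0,"dz":0.9,"yaw":0}
    - {"dx":0,"dy":0,"dz":1,"yaw":0}
    - {"dx":-0.618,"dy":0.2,"dz":1,"yaw":-0.968}
    - {"dx":-0.618,"dy":0.2,"dz":0.6,"yaw":-0.968}
    - {"dx":-0.618,"dy":0.2,"dz":0,"yaw":-0.968}
    - {"dx":-0.618,"dy":0.2,"dz":0,"yaw":-0.968}
    - {"dx":-0.618,"dy":0.597,"dz":0,"yaw":-0.968}
    - {"dx":-0.618,"dy":0.597,"dz":0,"yaw":-0.968}
    - {"dx":0,"dy":0.597,"dz":0,"yaw":-0.968}

```text
time: 11.42
eef_pos: [0.5634, 0.0227, 0.12]
eef_rot: [-0.001, 0.885, 0.466, -0.002]
force: [0.7, -0.3, -2.5]
finger_gap: 0.748
finger_force: 67.1
```

>>> drive_tool:
  deltas:
    - {"dx":0,"dy":0.597,"dz":0,"yaw":-0.968}
    - {"dx":0,"dy":0.597,"dz":0,"yaw":-0.968}
    - {"dx":0,"dy":0.597,"dz":0,"yaw":-0.968}
    - {"dx":0,"dy":0.597,"dz":0,"yaw":-0.968}
    - {"dx":0,"dy":0.597,"dz":0,"yaw":-0.968}
    - {"dx":0,"dy":0.597,"dz":0,"yaw":-0.968}
    - {"dx":0,"dy":0,"dz":0,"yaw":0}
    - {"dx":0,"dy":0,"dz":0,"yaw":0}
    - {"dx":0,"dy":0,"dz":0,"yaw":0}

```text
time: 12.17
eef_pos: [0.5672, 0.1288, 0.1206]
eef_rot: [0.0, 0.973, 0.233, -0.0]
force: [0.5, 0.2, -1.7]
finger_gap: 0.742
finger_force: 67.0
```

>>> drive_tool:
  deltas:
    - {"dx":0.03,"dy":0.01,"dz":-0.5,"yaw":0}
    - {"dx":0,"dy":0,"dz":-0.8,"yaw":0}
    - {"dx":0,"dy":0,"dz":-0.5,"yaw":0}
    - {"dx":0,"dy":0,"dz":-0.15,"yaw":0}
    - {"dx":0,"dy":0,"dz":0,"yaw":0}
    - {"dx":0,"dy":0,"dz":0,"yaw":0}
    - {"dx":0,"dy":0,"dz":0,"yaw":0}

```text
time: 12.75
eef_pos: [0.5695, 0.1291, 0.0634]
eef_rot: [0.0, 0.973, 0.232, 0.001]
force: [-0.0, -0.1, -0.8]
finger_gap: 0.744
finger_force: 67.0
```

>>> drive_tool:
  deltas:
    - {"dx":-0.04,"dy":0,"dz":-0.1,"yaw":0}
    - {"dx":0,"dy":0,"dz":-0.1,"yaw":0}
    - {"dx":0,"dy":0,"dz":0,"yaw":0}
    - {"dx":0,"dy":0,"dz":0,"yaw":0}
    - {"dx":0,"dy":0,"dz":0,"yaw":0}

```text
time: 13.17
eef_pos: [0.5672, 0.1295, 0.0562]
eef_rot: [0.0, 0.973, 0.232, 0.0]
force: [0.3, 0.8, -2.0]
finger_gap: 0.745
finger_force: 67.0
```

>>> drive_tool:
  deltas:
    - {"dx":0,"dy":0,"dz":-0.06,"yaw":0}
    - {"dx":0,"dy":0,"dz":0,"yaw":0}
    - {"dx":0,"dy":0,"dz":0,"yaw":0}

```text
time: 13.42
eef_pos: [0.5672, 0.1295, 0.0542]
eef_rot: [-0.0, 0.973, 0.232, -0.0]
force: [0.1, -1.0, -0.6]
finger_gap: 0.747
finger_force: 67.1
```

>>> drive_tool:
  deltas:
    - {"dx":0.02,"dy":0,"dz":-0.04,"yaw":0}
    - {"dx":0,"dy":0,"dz":0,"yaw":0}
    - {"dx":0,"dy":0,"dz":0,"yaw":0}

```text
time: 13.67
eef_pos: [0.5675, 0.1295, 0.0541]
eef_rot: [-0.0, 0.973, 0.232, -0.0]
force: [-6.2, -0.3, 8.2]
finger_gap: 0.747
finger_force: 68.3
```

>>> drive_tool:
  deltas:
    - {"dx":0,"dy":0,"dz":0,"yaw":0}
    - {"dx":0,"dy":0,"dz":0,"yaw":0}
    - {"dx":0,"dy":0,"dz":0,"yaw":0}
    - {"dx":0,"dy":0,"dz":0,"yaw":0}
  hand: 1

```text
time: 14.0
eef_pos: [0.5679, 0.1295, 0.053]
eef_rot: [-0.0, 0.973, 0.232, 0.0]
force: [1.3, 0.6, -0.6]
finger_gap: 1.001
finger_force: 0.0
```

>>> drive_tool:
  deltas:
    - {"dx":0,"dy":0,"dz":0.4,"yaw":0}
    - {"dx":0,"dy":0,"dz":0.8,"yaw":0}
    - {"dx":0,"dy":0,"dz":1,"yaw":0}
    - {"dx":0,"dy":0,"dz":1,"yaw":0}
    - {"dx":-0.3,"dy":-0.7,"dz":1,"yaw":0.7}
    - {"dx":-0.3,"dy":-0.7,"dz":0,"yaw":1}
    - {"dx":-0.3,"dy":-0.7,"dz":0,"yaw":1}
    - {"dx":0,"dy":0,"dz":0,"yaw":1}
    - {"dx":0,"dy":0,"dz":0,"yaw":0}
    - {"dx":0,"dy":0,"dz":0,"yaw":0}

```text
time: 14.83
eef_pos: [0.5411, 0.0664, 0.1799]
eef_rot: [0.0, 0.923, 0.384, 0.0]
force: [-0.4, 1.1, -0.3]
finger_gap: 0.998
finger_force: 0.0
```

```bash
python3 - <<'E'
from h import *
s,f=wrist("w3"); print(yawT(s),s["eef_pos"])
for c in ([.568,.1296,.085],):
    print(face(f,c)[:3])
E
```

```text
-134.86233648985385 [0.54105496 0.06640636 0.17988201]
(0.0843, 15002, (array([566.7, 129.2]), array([ 61.9, 110.2]), -63.3))
```

View pics/w3.png

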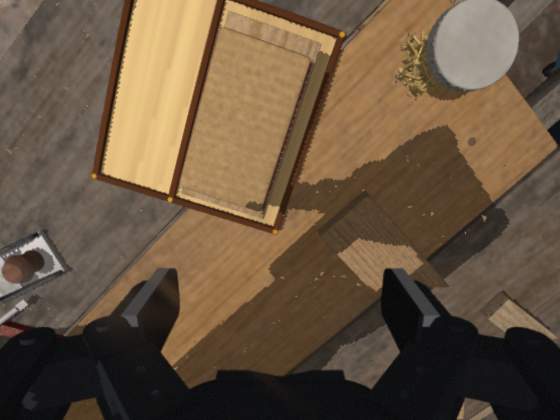

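The wrist view shows the cork centred on the thick block (centre about (248,125)), flat. Next I look at the cube.

>>> drive_tool:
  deltas:
    - {"dx":-0.25,"dy":-1,"dz":0,"yaw":0.14}
    - {"dx":-0.25,"dy":-1,"dz":0,"yaw":0.14}
    - {"dx":-0.25,"dy":-1,"dz":0,"yaw":0.14}
    - {"dx":-0.25,"dy":-1,"dz":0,"yaw":0.14}
    - {"dx":-0.25,"dy":-1,"dz":0,"yaw":0.14}
    - {"dx":-0.25,"dy":-1,"dz":0,"yaw":0.14}
    - {"dx":-0.25,"dy":-1,"dz":0,"yaw":0.14}
    - {"dx":-0.25,"dy":-1,"dz":0,"yaw":0.14}
    - {"dx":-0.25,"dy":-1,"dz":0,"yaw":0.14}
    - {"dx":-0.25,"dy":-1,"dz":0,"yaw":0.14}

```text
time: 15.72
eef_pos: [0.4658, -0.2344, 0.1792]
eef_rot: [-0.0, 0.898, 0.441, 0.0]
force: [1.3, -0.1, 0.2]
finger_gap: 1.001
finger_force: 0.0
```

>>> drive_tool:
  deltas:
    - {"dx":-0.1,"dy":-0.8,"dz":0,"yaw":0}
    - {"dx":0,"dy":0,"dz":0,"yaw":0}
    - {"dx":0,"dy":0,"dz":0,"yaw":0}
    - {"dx":0,"dy":0,"dz":0,"yaw":0}

```text
time: 16.05
eef_pos: [0.4631, -0.2567, 0.1788]
eef_rot: [-0.001, 0.898, 0.441, 0.0]
force: [-0.3, -0.2, 0.5]
finger_gap: 1.001
finger_force: 0.0
```

```bash
python3 - <<'E'
from h import *
s,f=wrist("w4"); print(yawT(s),s["eef_pos"])
for c in ([.5076,-.2158,.038],): print(face(f,c)[:3])
E
```

```text
-127.72835117520326 [ 0.46305547 -0.25665652  0.17882366]
(0.0375, 2835, (array([ 507. , -216.7]), array([40.1, 44.2]), -37.9))
```

>>> drive_tool:
  deltas:
    - {"dx":0.491,"dy":0.449,"dz":-0.7,"yaw":0}
    - {"dx":0.491,"dy":0.449,"dz":-0.7,"yaw":0}
    - {"dx":0.491,"dy":0.449,"dz":-0.7,"yaw":0}
    - {"dx":0,"dy":0,"dz":-0.9,"yaw":0}
    - {"dx":0,"dy":0,"dz":-0.9,"yaw":0}
    - {"dx":0,"dy":0,"dz":-0.8,"yaw":0}
    - {"dx":0,"dy":0,"dz":-0.5,"yaw":0}
    - {"dx":0,"dy":0,"dz":-0.3,"yaw":0}
    - {"dx":0,"dy":0,"dz":0,"yaw":0}
    - {"dx":0,"dy":0,"dz":0,"yaw":0}

```text
time: 16.93
eef_pos: [0.5073, -0.2164, 0.0143]
eef_rot: [-0.0, 0.897, 0.441, -0.0]
force: [0.1, -0.4, 0.3]
finger_gap: 1.002
finger_force: 0.0
```

>>> drive_tool:
  deltas:
    - {"dx":0,"dy":0,"dz":-0.27,"yaw":0}
    - {"dx":0,"dy":0,"dz":0,"yaw":0}
    - {"dx":0,"dy":0,"dz":0,"yaw":0}

```text
time: 17.18
eef_pos: [0.5073, -0.2173, 0.0065]
eef_rot: [0.0, 0.898, 0.441, 0.0]
force: [0.3, 1.8, 0.6]
finger_gap: 0.999
finger_force: 0.0
```

>>> drive_tool:
  deltas:
    - {"dx":0,"dy":0,"dz":0,"yaw":0}
    - {"dx":0,"dy":0,"dz":0,"yaw":0}
    - {"dx":0,"dy":0,"dz":0,"yaw":0}
    - {"dx":0,"dy":0,"dz":0,"yaw":0}
    - {"dx":0,"dy":0,"dz":0,"yaw":0}
    - {"dx":0,"dy":0,"dz":0,"yaw":0}
    - {"dx":0,"dy":0,"dz":0,"yaw":0}
    - {"dx":0,"dy":0,"dz":0,"yaw":0}
  hand: 0

```text
time: 17.85
eef_pos: [0.5074, -0.2175, 0.0065]
eef_rot: [0.0, 0.898, 0.441, 0.0]
force: [-0.5, -0.6, 5.2]
finger_gap: 0.465
finger_force: 61.0
```

>>> drive_tool:
  deltas:
    - {"dx":0,"dy":0,"dz":0.5,"yaw":0}
    - {"dx":0,"dy":0,"dz":1,"yaw":0}
    - {"dx":0,"dy":0,"dz":1,"yaw":0}
    - {"dx":0,"dy":0,"dz":1,"yaw":0}
    - {"dx":0,"dy":0,"dz":1,"yaw":0}
    - {"dx":0.164,"dy":0.962,"dz":0.2,"yaw":-0.427}
    - {"dx":0.164,"dy":0.962,"dz":0,"yaw":-0.427}
    - {"dx":0.164,"dy":0.962,"dz":0,"yaw":-0.427}
    - {"dx":0.164,"dy":0.962,"dz":0,"yaw":-0.427}
    - {"dx":0.164,"dy":0.962,"dz":0,"yaw":-0.427}

```text
time: 18.68
eef_pos: [0.5311, -0.0713, 0.1465]
eef_rot: [-0.0, 0.935, 0.354, -0.0]
force: [-0.8, -0.3, -1.1]
finger_gap: 0.46
finger_force: 60.5
```

>>> drive_tool:
  deltas:
    - {"dx":0.164,"dy":0.962,"dz":0,"yaw":-0.427}
    - {"dx":0.164,"dy":0.962,"dz":0,"yaw":-0.427}
    - {"dx":0.164,"dy":0.962,"dz":0,"yaw":-0.427}
    - {"dx":0.164,"dy":0.962,"dz":0,"yaw":-0.427}
    - {"dx":0.164,"dy":0.962,"dz":0,"yaw":-0.427}
    - {"dx":0.164,"dy":0.962,"dz":0,"yaw":-0.427}
    - {"dx":0.164,"dy":0.962,"dz":0,"yaw":-0.427}
    - {"dx":0,"dy":0,"dz":0,"yaw":0}
    - {"dx":0,"dy":0,"dz":0,"yaw":0}
    - {"dx":0,"dy":0,"dz":0,"yaw":0}

```text
time: 19.52
eef_pos: [0.5655, 0.129, 0.1463]
eef_rot: [0.0, 0.973, 0.231, -0.001]
force: [0.8, 0.8, -1.0]
finger_gap: 0.456
finger_force: 60.5
```

>>> drive_tool:
  deltas:
    - {"dx":0.03,"dy":0,"dz":-0.5,"yaw":0}
    - {"dx":0,"dy":0,"dz":-0.6,"yaw":0}
    - {"dx":0,"dy":0,"dz":-0.4,"yaw":0}
    - {"dx":0,"dy":0,"dz":-0.15,"yaw":0}
    - {"dx":0,"dy":0,"dz":0,"yaw":0}
    - {"dx":0,"dy":0,"dz":0,"yaw":0}
    - {"dx":0,"dy":0,"dz":0,"yaw":0}

```text
time: 20.1
eef_pos: [0.5677, 0.1289, 0.0984]
eef_rot: [0.0, 0.973, 0.231, 0.001]
force: [-0.0, -0.2, -1.1]
finger_gap: 0.461
finger_force: 60.5
```

>>> drive_tool:
  deltas:
    - {"dx":-0.03,"dy":0,"dz":-0.1,"yaw":0}
    - {"dx":0,"dy":0,"dz":-0.06,"yaw":0}
    - {"dx":0,"dy":0,"dz":0,"yaw":0}
    - {"dx":0,"dy":0,"dz":0,"yaw":0}
    - {"dx":0,"dy":0,"dz":0,"yaw":0}

```text
time: 20.52
eef_pos: [0.5661, 0.1293, 0.0928]
eef_rot: [0.0, 0.973, 0.231, 0.0]
force: [1.2, -0.0, 0.0]
finger_gap: 0.46
finger_force: 60.5
```

>>> drive_tool:
  deltas:
    - {"dx":0,"dy":0,"dz":-0.04,"yaw":0}
    - {"dx":0,"dy":0,"dz":0,"yaw":0}
    - {"dx":0,"dy":0,"dz":0,"yaw":0}

```text
time: 20.77
eef_pos: [0.566, 0.1292, 0.0915]
eef_rot: [-0.0, 0.973, 0.231, -0.0]
force: [-0.3, -0.1, -1.6]
finger_gap: 0.459
finger_force: 60.6
```

>>> drive_tool:
  deltas:
    - {"dx":0.01,"dy":0,"dz":-0.04,"yaw":0}
    - {"dx":0,"dy":0,"dz":0,"yaw":0}
    - {"dx":0,"dy":0,"dz":0,"yaw":0}

```text
time: 21.02
eef_pos: [0.5662, 0.1292, 0.0914]
eef_rot: [0.0, 0.973, 0.231, -0.0]
force: [-5.3, -0.9, 8.6]
finger_gap: 0.461
finger_force: 61.5
```

>>> drive_tool:
  deltas:
    - {"dx":0,"dy":0,"dz":0,"yaw":0}
    - {"dx":0,"dy":0,"dz":0,"yaw":0}
    - {"dx":0,"dy":0,"dz":0,"yaw":0}
    - {"dx":0,"dy":0,"dz":0,"yaw":0}
    - {"dx":0,"dy":0,"dz":0,"yaw":0}
  hand: 0.9

```text
time: 21.43
eef_pos: [0.5663, 0.1292, 0.0901]
eef_rot: [-0.0, 0.973, 0.231, -0.0]
force: [0.5, 0.4, 0.2]
finger_gap: 0.895
finger_force: 0.0
```

>>> drive_tool:
  deltas:
    - {"dx":0,"dy":0,"dz":0.4,"yaw":0}
    - {"dx":0,"dy":0,"dz":0.8,"yaw":0}
    - {"dx":0,"dy":0,"dz":1,"yaw":0}
    - {"dx":0,"dy":0,"dz":1,"yaw":0}
    - {"dx":-0.5,"dy":-0.7,"dz":0.5,"yaw":0.7}
    - {"dx":-0.5,"dy":-0.7,"dz":0,"yaw":1}
    - {"dx":-0.5,"dy":-0.7,"dz":0,"yaw":1}
    - {"dx":-0.5,"dy":-0.5,"dz":0,"yaw":1}
    - {"dx":0,"dy":0,"dz":0,"yaw":0}
    - {"dx":0,"dy":0,"dz":0,"yaw":0}

```text
time: 22.27
eef_pos: [0.5064, 0.0507, 0.2023]
eef_rot: [0.0, 0.924, 0.383, 0.001]
force: [0.1, -0.2, 0.0]
finger_gap: 0.895
finger_force: 0.0
```

```bash
python3 - <<'E'
from h import *
s,f=wrist("w5"); print(yawT(s),s["eef_pos"])
for c in ([.567,.1292,.123],): print(face(f,c)[:3])
P=cloud(f)
for z in (.085,.053): print(z,rect(P[(abs(P[...,2]-z)<.004)&(np.hypot(P[...,0]-.567,P[...,1]-.129)<.1)][:,:2]))
E
```

```text
-134.97443403158636 [0.50639618 0.05067578 0.20234078]
(0.1225, 5201, (array([566.7, 129.5]), array([40.2, 45.6]), -63.4))
0.085 (array([566.8, 129. ]), array([ 62.1, 109.9]), -63.6)
0.053 (array([567.7, 128.4]), array([ 69.4, 138.8]), -63.4)
```

View pics/w5.png

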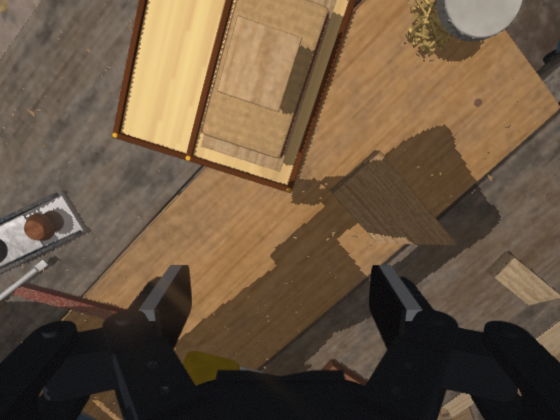

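The wrist view shows the cube centred on the cork (at (265,65)), with the stack aligned to within about 1 mm. The strip is next.

>>> drive_tool:
  deltas:
    - {"dx":-0.314,"dy":-0.947,"dz":-0.07,"yaw":0.883}
    - {"dx":-0.314,"dy":-0.947,"dz":-0.07,"yaw":0.883}
    - {"dx":-0.314,"dy":-0.947,"dz":-0.07,"yaw":0.883}
    - {"dx":-0.314,"dy":-0.947,"dz":-0.07,"yaw":0.883}
    - {"dx":-0.314,"dy":-0.947,"dz":-0.07,"yaw":0.883}
    - {"dx":-0.314,"dy":-0.947,"dz":-0.07,"yaw":0.883}
    - {"dx":-0.314,"dy":-0.947,"dz":-0.07,"yaw":0.883}
    - {"dx":-0.314,"dy":-0.947,"dz":-0.07,"yaw":0.883}
    - {"dx":-0.314,"dy":-0.947,"dz":-0.07,"yaw":0.883}
    - {"dx":-0.314,"dy":-0.947,"dz":-0.07,"yaw":0.883}
  hand: 0.55

```text
time: 23.15
eef_pos: [0.4126, -0.234, 0.1806]
eef_rot: [0.0, 0.71, 0.704, 0.0]
force: [1.1, -1.4, -0.7]
finger_gap: 0.555
finger_force: 0.0
```

>>> drive_tool:
  deltas:
    - {"dx":-0.314,"dy":-0.947,"dz":0,"yaw":0.883}
    - {"dx":-0.314,"dy":-0.947,"dz":0,"yaw":0.883}
    - {"dx":0,"dy":0,"dz":0,"yaw":0}
    - {"dx":0,"dy":0,"dz":0,"yaw":0}
    - {"dx":0,"dy":0,"dz":0,"yaw":0}

```text
time: 23.57
eef_pos: [0.3939, -0.2892, 0.1802]
eef_rot: [-0.0, 0.656, 0.755, 0.0]
force: [0.4, -0.9, -0.4]
finger_gap: 0.55
finger_force: 0.0
```

```bash
python3 - <<'E'
from h import *
s,f=wrist("w6"); print(yawT(s),s["eef_pos"])
print(face(f,[.4004,-.2222,.014])[:3])
E
```

```text
-81.91725592965452 [ 0.39394055 -0.28921587  0.18020397]
(0.0136, 4757, (array([ 400.4, -222.9]), array([ 22.1, 159.5]), 8.1))
```

View pics/w6.png

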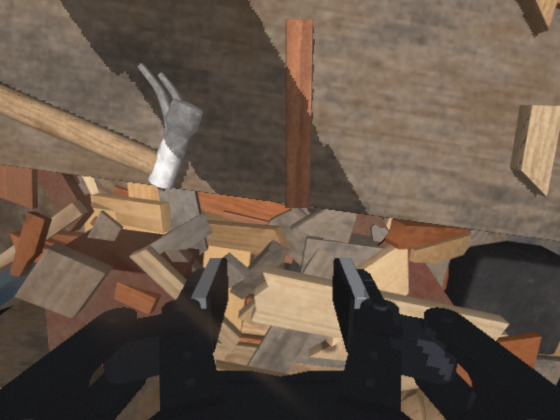

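The wrist view shows the strip flat at (299,113), free of the hammer. Both views agree on its position.

>>> drive_tool:
  deltas:
    - {"dx":0.054,"dy":0.555,"dz":-0.6,"yaw":0}
    - {"dx":0.054,"dy":0.555,"dz":-0.6,"yaw":0}
    - {"dx":0.054,"dy":0.555,"dz":-0.6,"yaw":0}
    - {"dx":0.054,"dy":0.555,"dz":-0.6,"yaw":0}
    - {"dx":0,"dy":0,"dz":-0.9,"yaw":0}
    - {"dx":0,"dy":0,"dz":-0.9,"yaw":0}
    - {"dx":0,"dy":0,"dz":-0.7,"yaw":0}
    - {"dx":0,"dy":0,"dz":-0.4,"yaw":0}
    - {"dx":0,"dy":0,"dz":0,"yaw":0}
    - {"dx":0,"dy":0,"dz":0,"yaw":0}

```text
time: 24.45
eef_pos: [0.3999, -0.2217, 0.021]
eef_rot: [-0.001, 0.654, 0.756, 0.0]
force: [0.3, 0.2, 0.5]
finger_gap: 0.549
finger_force: 0.0
```

>>> drive_tool:
  deltas:
    - {"dx":0,"dy":0,"dz":0,"yaw":0}
    - {"dx":0,"dy":0,"dz":0,"yaw":0}

```text
time: 24.62
eef_pos: [0.4009, -0.2235, 0.0226]
eef_rot: [0.001, 0.655, 0.756, -0.0]
force: [0.4, 0.3, 0.4]
finger_gap: 0.551
finger_force: 0.0
```

>>> drive_tool:
  deltas:
    - {"dx":0,"dy":0.02,"dz":-0.3,"yaw":0}
    - {"dx":0,"dy":0,"dz":-0.2,"yaw":0}
    - {"dx":0,"dy":0,"dz":-0.1,"yaw":0}
    - {"dx":0,"dy":0,"dz":0,"yaw":0}
    - {"dx":0,"dy":0,"dz":0,"yaw":0}

```text
time: 25.03
eef_pos: [0.3995, -0.2223, 0.0029]
eef_rot: [-0.0, 0.655, 0.756, 0.0]
force: [-0.7, 0.2, -0.0]
finger_gap: 0.555
finger_force: 0.0
```

>>> drive_tool:
  deltas:
    - {"dx":0,"dy":0,"dz":0,"yaw":0}
    - {"dx":0,"dy":0,"dz":0,"yaw":0}
    - {"dx":0,"dy":0,"dz":0,"yaw":0}
    - {"dx":0,"dy":0,"dz":0,"yaw":0}
    - {"dx":0,"dy":0,"dz":0,"yaw":0}
    - {"dx":0,"dy":0,"dz":0,"yaw":0}
  hand: 0

```text
time: 25.53
eef_pos: [0.4001, -0.2228, 0.0037]
eef_rot: [0.0, 0.655, 0.756, -0.0]
force: [-0.9, 1.9, 6.4]
finger_gap: 0.239
finger_force: 59.3
```

>>> drive_tool:
  deltas:
    - {"dx":0,"dy":0,"dz":0.5,"yaw":0}
    - {"dx":0,"dy":0,"dz":1,"yaw":0}
    - {"dx":0,"dy":0,"dz":1,"yaw":0}
    - {"dx":0,"dy":0,"dz":1,"yaw":0}
    - {"dx":0.282,"dy":0.961,"dz":0.8,"yaw":-0.95}
    - {"dx":0.282,"dy":0.961,"dz":0.8,"yaw":-0.95}
    - {"dx":0.282,"dy":0.961,"dz":0.3,"yaw":-0.95}
    - {"dx":0.282,"dy":0.961,"dz":0.3,"yaw":-0.95}
    - {"dx":0.282,"dy":0.961,"dz":0,"yaw":-0.95}
    - {"dx":0.282,"dy":0.961,"dz":0,"yaw":-0.95}

```text
time: 26.37
eef_pos: [0.4511, -0.0483, 0.175]
eef_rot: [0.001, 0.822, 0.569, 0.001]
force: [-0.5, -0.6, -0.4]
finger_gap: 0.238
finger_force: 58.8
```

>>> drive_tool:
  deltas:
    - {"dx":0.282,"dy":0.961,"dz":0,"yaw":-0.95}
    - {"dx":0.282,"dy":0.961,"dz":0,"yaw":-0.95}
    - {"dx":0.282,"dy":0.961,"dz":0,"yaw":-0.95}
    - {"dx":0.282,"dy":0.961,"dz":0,"yaw":-0.95}
    - {"dx":0.282,"dy":0.961,"dz":0,"yaw":-0.95}
    - {"dx":0.282,"dy":0.961,"dz":0,"yaw":-0.95}
    - {"dx":0.282,"dy":0.961,"dz":0,"yaw":-0.95}
    - {"dx":0.282,"dy":0.961,"dz":0,"yaw":-0.95}
    - {"dx":0.282,"dy":0.961,"dz":0,"yaw":-0.95}
    - {"dx":0,"dy":0,"dz":0,"yaw":0}

```text
time: 27.2
eef_pos: [0.5272, 0.2143, 0.174]
eef_rot: [-0.001, 0.973, 0.232, 0.001]
force: [-0.8, -0.8, 0.7]
finger_gap: 0.24
finger_force: 58.9
```

>>> drive_tool:
  deltas:
    - {"dx":0,"dy":0,"dz":0,"yaw":0}
    - {"dx":0,"dy":0,"dz":0,"yaw":0}

```text
time: 27.37
eef_pos: [0.5261, 0.2097, 0.1736]
eef_rot: [0.0, 0.972, 0.234, -0.001]
force: [0.0, -0.6, -0.7]
finger_gap: 0.243
finger_force: 58.9
```

```bash
python3 - <<'E'
from h import *
s,f=wrist("w7"); print(yawT(s),s["eef_pos"])
E
```

```text
-152.98616587941422 [0.526087   0.20969198 0.17359611]
```

View pics/w7.png

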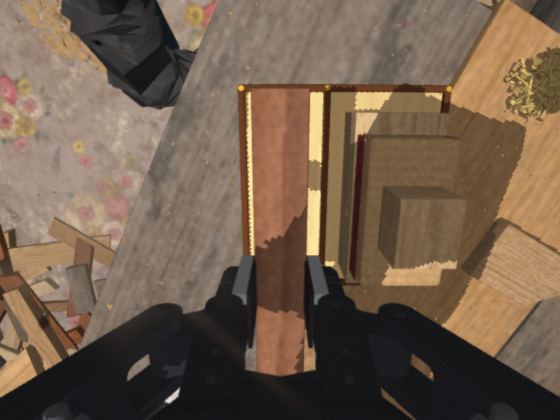

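The wrist view shows the strip held parallel over the narrow bay, with the stack at (400,200). Before lowering beside the stack I check how wide the gripper's linkage is.

```bash
python3 - <<'E'
from h import *
f=pickle.load(open("w7.pkl","rb")); s=get_state()
w,x,y,z=s["eef_rot"]; A=Ro.from_quat([x,y,z,w]).as_matrix()
P=(cloud(f)-s["eef_pos"])@A; m=(f["z_map"]>0)&(P[...,2]<0.0)&(abs(P[...,0])<.06)
for lo in range(-130,0,10):
    k=m&(P[...,2]*1000>=lo)&(P[...,2]*1000<lo+10)
    if k.any(): print(lo,k.sum(),(P[k][:,1].min()*1000).round(),(P[k][:,1].max()*1000).round(), (P[k][:,0].min()*1000).round(),(P[k][:,0].max()*1000).round())
E
```

```text
-100 2246 -57.0 56.0 12.0 21.0
-90 12333 -62.0 62.0 3.0 18.0
-80 12402 -59.0 60.0 -9.0 18.0
-70 6750 -54.0 53.0 -13.0 18.0
-60 8513 -49.0 49.0 -13.0 14.0
-50 2715 -43.0 42.0 -12.0 14.0
-40 1329 -28.0 26.0 -11.0 12.0
-30 1011 -24.0 23.0 -11.0 12.0
-20 3463 -24.0 23.0 -46.0 60.0
-10 9541 -23.0 23.0 -49.0 60.0
```

>>> drive_tool:
  deltas:
    - {"dx":-0.025,"dy":0.11,"dz":-0.5,"yaw":0}
    - {"dx":0,"dy":0,"dz":-0.8,"yaw":0}
    - {"dx":0,"dy":0,"dz":-0.8,"yaw":0}
    - {"dx":0,"dy":0,"dz":-0.5,"yaw":0}
    - {"dx":0,"dy":0,"dz":0,"yaw":0}
    - {"dx":0,"dy":0,"dz":0,"yaw":0}

```text
time: 27.92
eef_pos: [0.5253, 0.2121, 0.0958]
eef_rot: [-0.0, 0.973, 0.232, -0.001]
force: [-0.3, 0.2, -0.7]
finger_gap: 0.236
finger_force: 58.9
```

>>> drive_tool:
  deltas:
    - {"dx":0,"dy":0.03,"dz":-0.4,"yaw":0}
    - {"dx":0,"dy":0,"dz":-0.6,"yaw":0}
    - {"dx":0,"dy":0,"dz":-0.6,"yaw":0}
    - {"dx":0,"dy":0,"dz":-0.5,"yaw":0}
    - {"dx":0,"dy":0,"dz":-0.3,"yaw":0}
    - {"dx":0,"dy":0,"dz":0,"yaw":0}
    - {"dx":0,"dy":0,"dz":0,"yaw":0}
    - {"dx":0,"dy":0,"dz":0,"yaw":0}

```text
time: 28.58
eef_pos: [0.527, 0.2143, 0.0255]
eef_rot: [0.0, 0.973, 0.233, 0.001]
force: [-0.2, -0.0, 0.4]
finger_gap: 0.239
finger_force: 58.9
```

>>> drive_tool:
  deltas:
    - {"dx":-0.05,"dy":-0.03,"dz":-0.2,"yaw":0}
    - {"dx":0,"dy":0,"dz":-0.15,"yaw":0}
    - {"dx":0,"dy":0,"dz":0,"yaw":0}
    - {"dx":0,"dy":0,"dz":0,"yaw":0}
    - {"dx":0,"dy":0,"dz":0,"yaw":0}

```text
time: 29.0
eef_pos: [0.5245, 0.2132, 0.0138]
eef_rot: [0.0, 0.973, 0.233, 0.0]
force: [-0.4, 0.6, 0.2]
finger_gap: 0.235
finger_force: 58.9
```

>>> drive_tool:
  deltas:
    - {"dx":0,"dy":0,"dz":-0.05,"yaw":0}
    - {"dx":0,"dy":0,"dz":0,"yaw":0}
    - {"dx":0,"dy":0,"dz":0,"yaw":0}

```text
time: 29.25
eef_pos: [0.5244, 0.2133, 0.0123]
eef_rot: [-0.0, 0.973, 0.233, -0.0]
force: [0.2, -0.4, -0.7]
finger_gap: 0.242
finger_force: 58.9
```

>>> drive_tool:
  deltas:
    - {"dx":0,"dy":0,"dz":-0.04,"yaw":0}
    - {"dx":0,"dy":0,"dz":0,"yaw":0}
    - {"dx":0,"dy":0,"dz":0,"yaw":0}

```text
time: 29.5
eef_pos: [0.5247, 0.2133, 0.0118]
eef_rot: [0.0, 0.973, 0.233, 0.0]
force: [-2.2, -0.8, 5.3]
finger_gap: 0.233
finger_force: 59.5
```

Contact on the floor. Open slightly, then lift straight up.

>>> drive_tool:
  deltas:
    - {"dx":0,"dy":0,"dz":0,"yaw":0}
    - {"dx":0,"dy":0,"dz":0,"yaw":0}
    - {"dx":0,"dy":0,"dz":0,"yaw":0}
    - {"dx":0,"dy":0,"dz":0,"yaw":0}
  hand: 0.3

```text
time: 29.83
eef_pos: [0.5244, 0.2132, 0.011]
eef_rot: [-0.0, 0.973, 0.233, -0.0]
force: [-0.1, 0.0, 0.1]
finger_gap: 0.299
finger_force: 0.0
```

>>> drive_tool:
  deltas:
    - {"dx":0,"dy":0,"dz":0.2,"yaw":0}
    - {"dx":0,"dy":0,"dz":0.5,"yaw":0}
    - {"dx":0,"dy":0,"dz":0.8,"yaw":0}
    - {"dx":0,"dy":0,"dz":0.8,"yaw":0}
    - {"dx":0,"dy":0,"dz":1,"yaw":0}
    - {"dx":0,"dy":0,"dz":1,"yaw":0}
    - {"dx":0,"dy":0,"dz":1,"yaw":0}
    - {"dx":-0.9,"dy":-0.5,"dz":0.5,"yaw":0}
    - {"dx":-0.9,"dy":-0.5,"dz":0,"yaw":0}
    - {"dx":-0.9,"dy":-0.5,"dz":0,"yaw":0}

```text
time: 30.67
eef_pos: [0.4435, 0.168, 0.1869]
eef_rot: [0.0, 0.972, 0.233, 0.002]
force: [-0.6, -1.3, 0.2]
finger_gap: 0.299
finger_force: 0.0
```

>>> drive_tool:
  deltas:
    - {"dx":-0.5,"dy":-0.3,"dz":0,"yaw":0}
    - {"dx":0,"dy":0,"dz":0,"yaw":0}
    - {"dx":0,"dy":0,"dz":0,"yaw":0}
    - {"dx":0,"dy":0,"dz":0,"yaw":0}

```text
time: 31.0
eef_pos: [0.4294, 0.1594, 0.1858]
eef_rot: [0.0, 0.973, 0.233, 0.001]
force: [0.5, 0.4, 0.2]
finger_gap: 0.3
finger_force: 0.0
```

```bash
python3 - <<'E'
from h import *
s,f=wrist("w8"); print(yawT(s),s["eef_pos"])
print("strip",face(f,[.5256,.2131,.022])[:3]); print("cube",face(f,[.567,.1292,.123])[:3])
P=cloud(f)
for z in (.085,.053): print(z,rect(P[(abs(P[...,2]-z)<.004)&(np.hypot(P[...,0]-.567,P[...,1]-.129)<.1)][:,:2]))
E
```

```text
-153.08734952765462 [0.42935653 0.15941782 0.1858015 ]
strip (0.0216, 4105, (array([510.6, 206.3]), array([ 21.9, 128.6]), -63.3))
cube (0.1226, 6127, (array([566.2, 129.3]), array([41. , 44.6]), -62.7))
0.085 (array([556.5, 124.2]), array([62., 87.]), -63.1)
0.053 (array([554.5, 122.3]), array([ 70.3, 109.3]), -63.0)
```

View pics/w8.png

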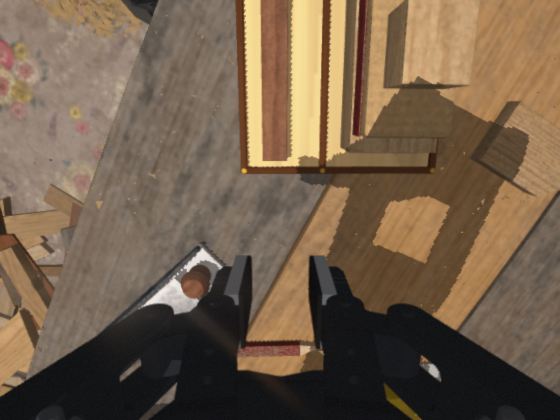

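The strip lies flat in the narrow bay at (275,80), with about 7 mm to the end lip. One overall check comes before handing in.

```bash
python3 - <<'E'
from h import *
f=grab_frame("scene"); cv2.imwrite("pics/s9.png",f["image"])
E
```

```text
(no output)
```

View pics/s9.png

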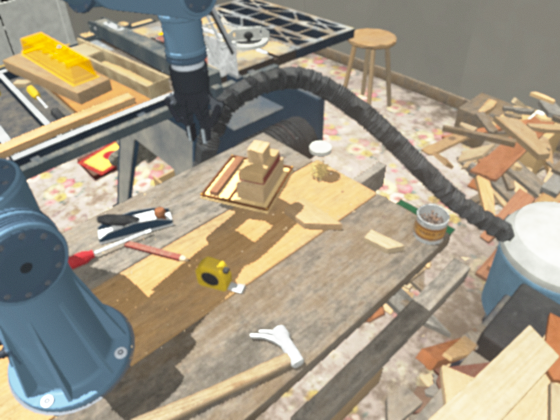

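The scene view shows the stack at (260,175) and the strip at (232,175) in the tray. The scrap at (320,220) and (383,240) and the jar at (320,155) have not moved.

```bash
python3 -c "
from rig import job
print(job.job_done())"
```

```text
the job is handed in; nothing more can be done
None
```

I packed the kit and handed it in at about 31 s: thick block, cork and cube stacked to within about 2 mm in the wide bay, strip flat in the narrow bay, scrap and jar left where they were.

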